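# Lock the spindle of a bolting-tool service stand

### The arm

A 6-joint arm with a two-finger parallel gripper is mounted at the origin on the work surface. World frame = base frame: x ahead of the robot, y to its left, z up, the work surface at z = 0. Lengths are in m, angles in rad, forces in N, time in s.
With the tool pointing down it reaches from about 0.3 to 0.85 m from the base axis. Payload 5.4 kg.
Tool frame: the origin (TCP) lies at the very end of the fingers, on their centre line; the grasp point (between the pads) lies 19 mm behind it; z points along the fingers, y is the line along which they close (so a half turn about z gives the same grasp; the last joint's range is limited). The gripper opens to 85 mm and grips with 20 to 120 N. Pads are 22 mm wide; open, the fingers measure 114 mm over their backs; the gripper's body (76 mm by 85 mm) begins 54 mm behind the grasp point. The pads swing forward as they close: fully open they stand 13 mm farther back than shut.
Start: joints at [-1.348, 0.158, 1.597, -0, 1.386, -0.21], TCP at [0.241, -0.522, 0.231] pointing down, gripper open.
Joint ranges: [-2.91, 2.91], [-0.94, 2.29], [0.18, 2.7], [-1.29, 4.43], [0.17, 2.64], [-3, 3]. Speed limits (rad/s): [2.57, 2.57, 3.14, 3.14, 3.14, 3.14].

### API

Orientations are given as a 3x3 rotation matrix whose columns are the frame's x, y, z axes.
In Python, from cell import env gives the robot as it stands. Calls block until the motion is done:
- env.movep(position, orientation): joint-space move of the TCP to a pose.
- env.move_linear(position, ori=None, max_speed=0.15, guard=None): straight line of the TCP; ori=None keeps the orientation; max_speed is the mean speed in m/s. With guard (N) it stops when the force on the tool has changed by that much, and returns True; else False.
- env.goto_joints(angles): joint-space move.
- env.ungrasp() and env.grasp(grip_force=None): open the fingers fully, or close them until they stop; grip_force is the grip in N (None keeps the last).
- env.pause(seconds).
- env.ik(position, orientation): joint angles nearest the present ones, or None.
- env.read_state(): the state.
- env.get_image(name): name is "side" or "top" or "wrist"; returns the picture (400x640x3 uint8, red, green, blue); there is no depth.
- env.camera_params(name): a dict with "intrinsics" (3x3 intrinsics, pixels), "position" and "orientation" of the camera in the world; the wrist camera has in their place "T_tool_cam" (4x4, takes a point from camera to tool coordinates, whose origin is the TCP and whose axes are the flange's). Camera axes: x right, y up, looking along -z (the intrinsics and any distortion apply to the point x, -y, -z); pixel columns grow to the right and rows downward; lengths in m; the calibration is good to about 2 mm. A picture is of the moment at which its call begins: read the wrist's pose just before it. camera_params takes no time and is no camera call.
A pose or a line that the arm cannot do raises env.MotionError and nothing moves.
- env.job_done(): hands the job in; it is judged then, once.
The state is a dict: "t": time; "qpos": joint angles; "qvel": joint speeds; "tau": joint torques, N m; "position": TCP position; "ee_rot": TCP orientation; "contact_force": force on the tool from outside, world axes, zero at the start; "wrist_torque": the same for the moment, N m; "gripper_width": opening from 0.0 (shut) to 1.0 (fully open); "gripper_force": force on a finger pad.
Only numpy, scipy, OpenCV 4.12 (cv2) and the standard library are available. Lean on these libraries where they do the work, as an engineer would, in place of code of your own. Each camera call takes 0.05 s, during which the arm holds its last target. There are 200 camera calls.

### The job

Lock the spindle: push the lug on the slotted disc round until the slot lines up with the lock bar, then push the bar by its upright end plate fully home into the slot. Only push with the fingers from outside - do not pinch the lug or the end plate - and leave the loose socket, bolt and tin standing where they are. Finish with the hand clear of everything.

Things in the scene. Friction and masses are not known exactly. Their poses are not given: they have to be found in the camera images.
- lock_base: The fixed stand: a flat painted base plate 170 mm (its x) by 370 mm (its y), 10 mm thick, bolted to the bench. Origin: on the bench surface, on the plate's long centre line; the plate spans y -190 to +180 mm; z up. In this frame the spindle (disc axis) is at x 0, y +85 mm, and the bar slides along +y on the line x = 0, towards the disc axis. The bar's guide, a fixed block 51 mm wide (x) that bridges the bar, spans y -75 to -15 mm and reaches z 52 mm (bolt heads 55 mm).
- disc (a joint): Angle (rad) of the slotted disc about its vertical axis, counter-clockwise from above positive; range -0.6 to 1.8. 0: the slot points straight at the bar (along the base's -y). It starts somewhere between 0.5 and 1.4, so it must be turned clockwise seen from above. It turns with some friction (about 0.1 N m, i.e. 2 N at the lug), does not spring back and has no detent: it stays where it is left and can be pushed past.
- disc_centre (a point): Middle of the disc's top face, on its axis, 44 mm above the bench. The disc is bare metal, 140 mm in diameter, 20 mm thick (z 24 to 44 mm), level. A hexagonal nut 38 mm across stands on its middle up to z 62 mm.
- slot_mouth (a point): Middle of the slot's mouth at the rim of the disc, on its top face (70 mm from the disc axis, z 44 mm). The slot is 21 mm wide, cut through the full thickness, from the rim inwards to 35 mm from the axis.
- lug (a point): Centre of the exposed part of the lug, a square steel post 20 x 20 mm that stands on the disc from z 44 to 90 mm. This point is 54 mm from the disc axis, exactly opposite the slot, at z 67 mm. The point's x axis runs tangentially (the direction in which the lug moves when the disc turns clockwise seen from above), its y axis radially outwards; two flat faces of the lug look along each of them.
- bar (a joint): Travel (m) of the lock bar: 0 fully withdrawn, 0.060 fully home against its end stop. It starts between 0 and 0.015. It slides with about 3 N of friction plus drag (15 N per m/s) and stays where it is left. The bar is a 16 x 16 mm steel bar (z 26 to 42 mm) with a rounded nose (8 mm radius); the nose reaches the disc's rim at about 0.027 of travel and stops there if the slot is not lined up. Being rounded it corrects a misalignment of a few mm.
- push_face (a point): Point on the outer (rear, base -y) face of the bar's upright end plate, on its centre line, 75 mm above the bench. The plate is 40 mm wide (x), 12 mm thick (y) and stands from z 28 to 90 mm at the rear end of the bar. Pushing this face along the point's +y axis (= the base's +y) drives the bar home. At travel q this point is at base y = -158 mm + q.
- bar_nose (a point): Tip of the bar's rounded nose, at the bar's half height, z 34 mm; 146 mm ahead of the rear face.
- socket: Loose dark steel impact socket, 42 mm in diameter, 58 mm tall, standing; origin at the centre of its underside. Leave it alone.
- bolt: Loose large hex bolt standing on its head (41 mm across, shank 24 mm), 75 mm tall; origin at the centre of its underside. Leave it alone.
- tin: Loose plain metal tin, 60 mm in diameter, 75 mm tall, standing; origin at the centre of its underside. Leave it alone.

How it is judged:
By the outcome, as a careful person would: the job done as asked, in the order asked, and still so for the second after the job is handed in, with the robot touching nothing.
It also fails if it takes over 53 s, if anything falls off the work surface, if the arm or the gripper's body presses on something with over 40 N, if the wrist force passes 120 N, or if a joint passes its speed limit or range.

## Working session

There is one attempt and no reset: what is moved stays moved. The work goes in short steps, each a Python script; the robot and the scene stay as the last script left them, time stands still between calls to the robot, and variables do not carry over. Pictures are saved under pics/ and viewed, at most 10 in all, crops included, and the job is handed in when it is done.

```bash
mkdir -p pics; ls; python3 - <<'E'
from cell import env
import cv2
for n in ["top","side"]:
    im=env.get_image(n); cv2.imwrite(f"pics/{n}0.png",im[:,:,::-1])
    print(n,env.camera_params(n))
print(env.camera_params("wrist")); s=env.read_state(); print(s["t"],s["ee_rot"])
E
```

```text
pics
top {'intrinsics': array([[472.37635053,   0.        , 322.90473699],
       [  0.        , 472.37635053, 196.20946347],
       [  0.        ,   0.        ,   1.        ]]), 'position': array([0.42294203, 0.03629487, 0.89386977]), 'orientation': array([[-0.0197478 ,  0.9835151 , -0.17974445],
       [-0.99942932, -0.01449087,  0.03051299],
       [ 0.02740534,  0.18024444,  0.98324   ]])}
side {'intrinsics': array([[420.36146964,   0.        , 319.21216633],
       [  0.        , 420.36146964, 203.6513773 ],
       [  0.        ,   0.        ,   1.        ]]), 'position': array([ 0.3888689, -0.5853316,  0.4786984]), 'orientation': array([[ 0.94889319,  0.18584911, -0.25507218],
       [-0.31452143,  0.49019821, -0.81288498],
       [-0.02603803,  0.85156669,  0.52359927]])}
{'intrinsics': array([[282.42149049,   0.        , 317.42548321],
       [  0.        , 282.42149049, 202.04570966],
       [  0.        ,   0.        ,   1.        ]]), 'T_tool_cam': array([[ 7.01322757e-04,  9.53908289e-01,  3.00097457e-01,
         7.76579158e-02],
       [ 9.99999445e-01, -9.04968604e-04,  5.39606989e-04,
         3.00112784e-04],
       [ 7.86314357e-04,  3.00096912e-01, -9.53908395e-01,
        -1.42520324e-01],
       [ 0.00000000e+00,  0.00000000e+00,  0.00000000e+00,
         1.00000000e+00]])}
0.1 [[ 9.07815328e-01  4.19370007e-01 -3.56816482e-04]
 [ 4.19369968e-01 -9.07813773e-01  1.72744485e-03]
 [ 4.00515641e-04 -1.71783903e-03 -9.99998444e-01]]
```

View pics/top0.png

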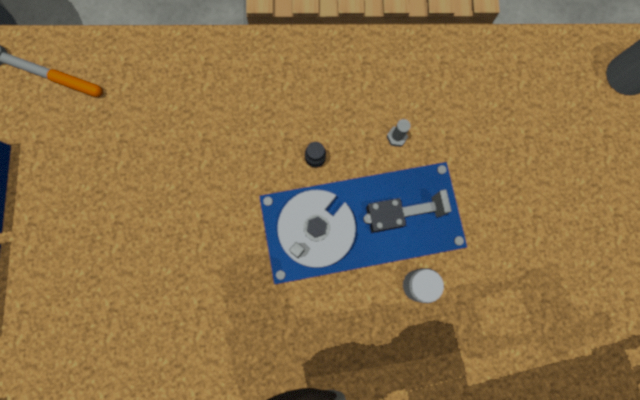

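View pics/side0.png

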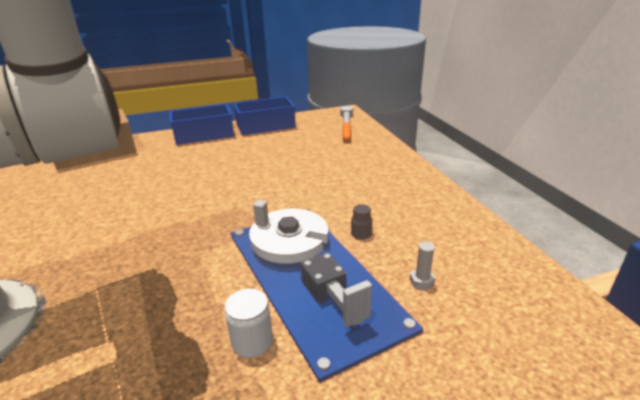

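The top picture shows the blue plate with corners at about (262,195), (447,163), (466,246) and (275,282). The disc is at (317,228), the lug at (298,250), the slot at (336,205) and the end plate at (441,204). The socket is at (316,155), the bolt at (398,135) and the tin at (426,286). I'll fit the plate and make a rectified view.

```bash
cat > h.py <<'E'
from cell import env
import cv2, numpy as np
def cam(n):
    p=env.camera_params(n); return p["intrinsics"],p["position"],p["orientation"]
def toplane(n,uv,z):
    K,c,R=cam(n); uv=np.atleast_2d(uv).astype(float)
    d=np.c_[(uv[:,0]-K[0,2])/K[0,0],-(uv[:,1]-K[1,2])/K[1,1],-np.ones(len(uv))]@R.T
    return c+d*((z-c[2])/d[:,2])[:,None]
def project(n,P):
    K,c,R=cam(n); q=(np.atleast_2d(P)-c)@R; q=q*[1,-1,-1]; u=q@K.T; return u[:,:2]/u[:,2:]
def rectify(im,n,o,yaw,z,s=2000,x=(-.13,.13),y=(-.23,.2)):
    """image: right = -base y, up = base x (as in the top camera)"""
    Rz=np.array([[np.cos(yaw),-np.sin(yaw)],[np.sin(yaw),np.cos(yaw)]])
    c=np.array([[x[1],y[1]],[x[1],y[0]],[x[0],y[0]],[x[0],y[1]]])
    W=np.c_[c@Rz.T+o,np.full(4,z)]
    w,h=int((y[1]-y[0])*s),int((x[1]-x[0])*s)
    H=cv2.getPerspectiveTransform(project(n,W).astype(np.float32),np.float32([[0,0],[w,0],[w,h],[0,h]]))
    return cv2.warpPerspective(im,H,(w,h),flags=cv2.INTER_CUBIC)
E
python3 - <<'E'
from h import *
im=cv2.imread("pics/top0.png"); hsv=cv2.cvtColor(im,cv2.COLOR_BGR2HSV)
m=cv2.inRange(hsv,(100,120,40),(130,255,255)); m[:, :240]=0; m[:,490:]=0; m[:140]=0; m[300:]=0
pts=cv2.convexHull(cv2.findNonZero(m))[:,0]
P=toplane("top",pts,.010)[:,:2].astype(np.float32)
(c,wh,a)=cv2.minAreaRect(P*1000); print(c,wh,a)
box=cv2.boxPoints((c,wh,a))/1000
# long axis pointing to +y world
e=[box[1]-box[0],box[2]-box[1]]; l=max(e,key=np.linalg.norm); l=l*np.sign(l[1]); l/=np.linalg.norm(l)
yaw=np.arctan2(-l[0],l[1]); o=np.array(c)/1000+l*.005
print("o",o,"yaw",yaw)
np.save("base.npy",[*o,yaw])
for k,(uv,z) in dict(socket=((316,148),.058),bolt=((404,125),.075),tin=((426,282),.075)).items(): 
    w=toplane("top",uv,z)[0,:2]; Rz=np.array([[np.cos(yaw),-np.sin(yaw)],[np.sin(yaw),np.cos(yaw)]]); print(k,w,(w-o)@Rz)
r=rectify(im,"top",o,yaw,.044,s=1800); print(r.shape); cv2.imwrite("pics/rect.png",r)
E
```

```text
(535.746337890625, -64.91348266601562) (166.07937622070312, 364.9995422363281) 9.617597579956055
o [ 0.53491098 -0.05998376] yaw 0.16785888
socket [0.66576588 0.0212416 ] [0.14258616 0.05822157]
bolt [ 0.70235    -0.13953091] [ 0.15179555 -0.10640342]
tin [ 0.42035862 -0.16315774] [-0.13017975 -0.08258539]
(468, 774, 3)
```

View pics/rect.png

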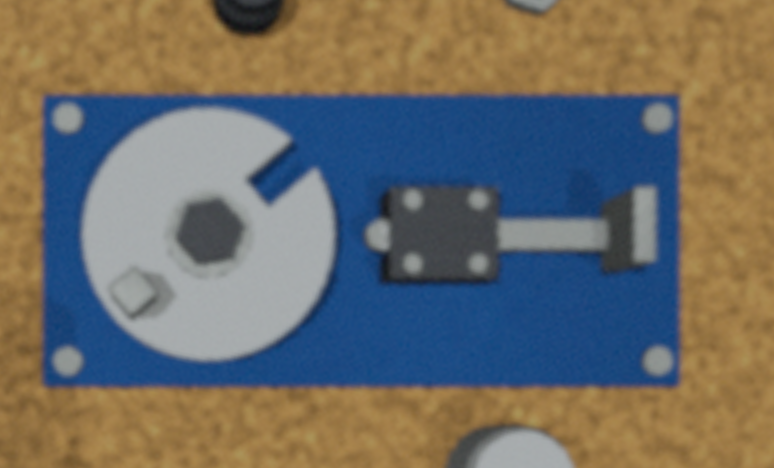

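The rectified view agrees with the model: the disc centre is at (208,234), which is base (0, 0.084). The slot mouth is at about (305,154), so θ ≈ 0.69, and the lug is at (132,293). I'll push the lug along its arc, stopping just short of zero.

```bash
cat >> h.py <<'E'
ox,oy,yaw0=np.load("base.npy")
def rot(a): return np.array([[np.cos(a),-np.sin(a)],[np.sin(a),np.cos(a)]])
def world(xy,z): return np.r_[rot(yaw0)@np.asarray(xy,float)+[ox,oy],z]
def ori(a):  # tool x along base-frame angle a, pointing down
    c,s=np.cos(a+yaw0),np.sin(a+yaw0); return np.array([[c,s,0],[s,-c,0],[0,0,-1.]])
def lugpose(th,d,z): return world(np.array([0,.085])+rot(th)@[-d,.054],z),ori(th)
E
python3 - <<'E'
from h import *
env.grasp(20)
th=.69
env.movep(*lugpose(th,.045,.16)); env.move_linear(lugpose(th,.045,.058)[0])
p=lambda:env.read_state()
print(p()["t"],p()["gripper_width"],p()["position"]-lugpose(th,.045,.058)[0])
g=env.move_linear(lugpose(th,.019,.058)[0],max_speed=.04,guard=1.5); s=p()
print("contact",g,s["contact_force"],"d",np.linalg.norm(s["position"][:2]-lugpose(th,0,.058)[0][:2]))
for th in np.arange(.62,.08,-.07):
    env.move_linear(*lugpose(th,.021,.058),max_speed=.06)
s=p(); print(th,s["t"],s["contact_force"])
a=env.get_image("top"); cv2.imwrite("pics/top1.png",a[:,:,::-1])
r=rectify(a[:,:,::-1],"top",[ox,oy],yaw0,.044,s=1800); cv2.imwrite("pics/rect1.png",r)
E
```

```text
3.8167 -0.0007867551545408735 [ 0.0007978  -0.00029688  0.00080224]
contact True [-0.38549618 -0.22458198  0.68883637] d 0.0203869100889537
0.13000000000000034 6.4167 [ 0.0538215   1.12640318 -1.23908624]
```

View pics/rect1.png

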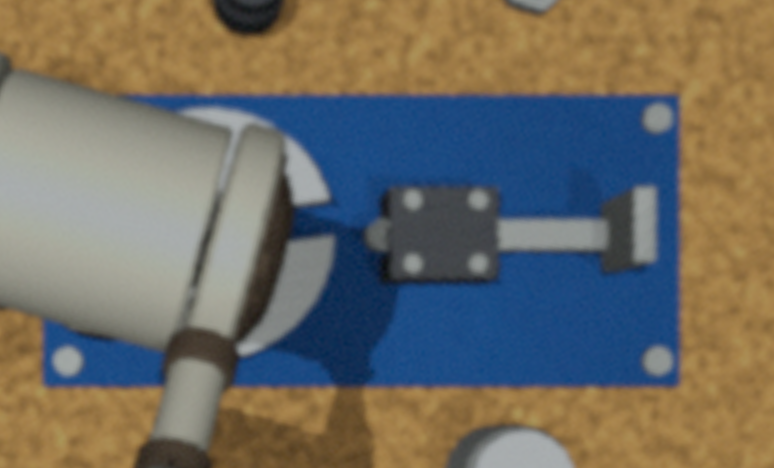

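The slot is centred at about row 220 against the bar line at row 234, so θ ≈ 0.11 where 0.13 was commanded. I'll push the remaining 0.11, back off and check.

```bash
python3 - <<'E'
from h import *
for th in (.07,.02): env.move_linear(*lugpose(th,.021,.058),max_speed=.03)
env.move_linear(lugpose(.02,.05,.058)[0],max_speed=.1)
env.move_linear(lugpose(.02,.05,.17)[0],max_speed=.25)
env.movep(world([0,-.215],.17),ori(np.pi/2))
print(env.read_state()["t"])
a=env.get_image("top")
r=rectify(a[:,:,::-1],"top",[ox,oy],yaw0,.044,s=3000,x=(-.09,.09),y=(-.05,.17)); cv2.imwrite("pics/rect2.png",r)
E
```

```text
9.825
```

View pics/rect2.png

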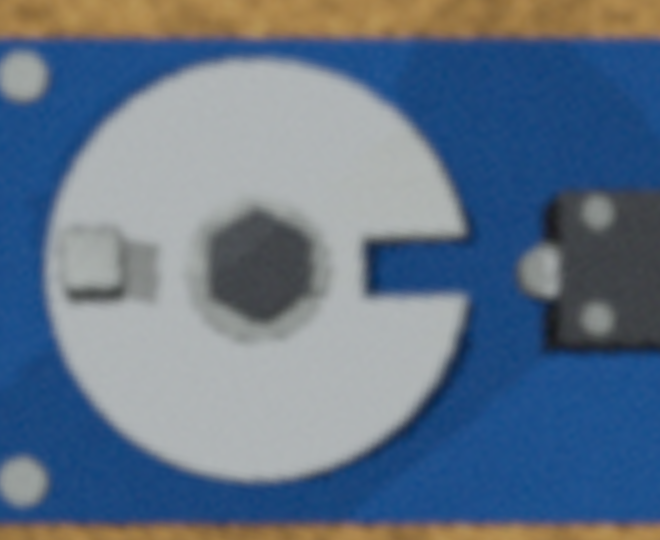

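The slot spans rows 239–296, centred at 267.5. The disc axis is at 269.5 and the bar nose at 271, so the slot is within about 1 mm of the bar line. Next I'll push the bar.

```bash
python3 - <<'E'
from h import *
by=lambda:(rot(yaw0).T@(env.read_state()["position"][:2]-[ox,oy]))
env.move_linear(world([0,-.215],.058))
g=env.move_linear(world([0,-.145],.058),max_speed=.04,guard=2); print(g,by(),env.read_state()["contact_force"])
g=env.move_linear(world([0,-.098],.058),max_speed=.03,guard=14); s=env.read_state(); print(g,by(),s["contact_force"],s["t"])
a=env.get_image("top")
r=rectify(a[:,:,::-1],"top",[ox,oy],yaw0,.044,s=1800); cv2.imwrite("pics/rect3.png",r)
E
```

```text
True [-0.00025903 -0.15855125] [0.4054176  0.06794631 0.05549223]
True [-0.00026344 -0.10863445] [ 0.64544883 -1.84537075  1.42153849] 13.5667
```

View pics/rect3.png

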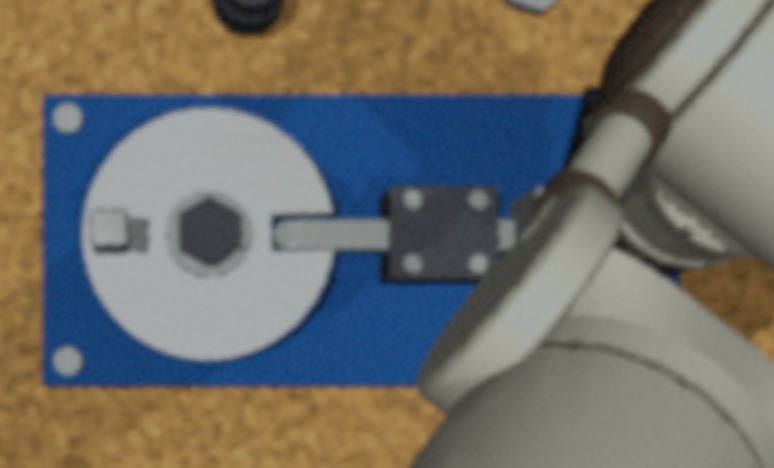

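The bar's nose tip is at column ~275 where 274 is expected for fully home, and it stopped against something at base y −0.1086. One firmer press will confirm the end stop, then I'll back off and look.

```bash
python3 - <<'E'
from h import *
by=lambda:(rot(yaw0).T@(env.read_state()["position"][:2]-[ox,oy]))
g=env.move_linear(world([0,-.095],.058),max_speed=.03,guard=22); print(g,by())
env.move_linear(world([0,-.16],.058),max_speed=.1)
env.move_linear(world([0,-.16],.2),max_speed=.25)
env.movep(world([-.02,-.33],.25),ori(np.pi/2))
s=env.read_state(); print(s["t"],s["contact_force"])
a=env.get_image("top")
r=rectify(a[:,:,::-1],"top",[ox,oy],yaw0,.044,s=1500,x=(-.18,.2),y=(-.23,.2)); cv2.imwrite("pics/rect4.png",r)
E
```

```text
True [-0.00047841 -0.10888464]
16.0167 [0.83815673 0.70132966 0.62410847]
```

View pics/rect4.png

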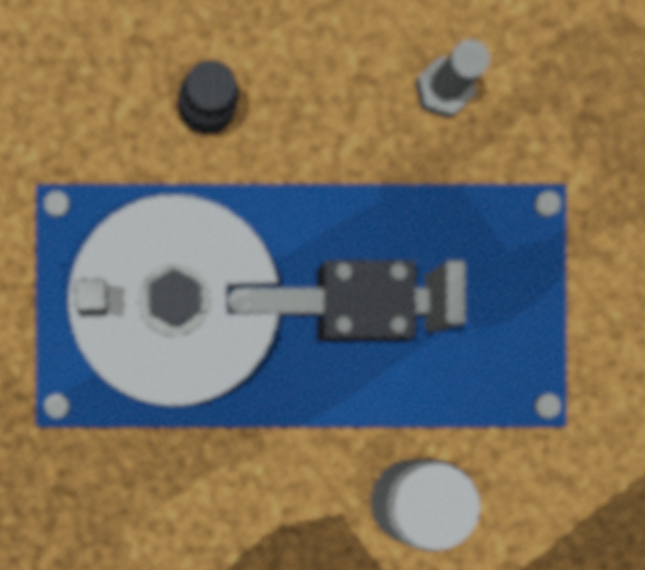

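The nose tip is at column ~229 (base y ≈ 0.047, expected 0.048), so the bar is fully home in the slot. The socket, bolt and tin are still standing where they were, and the hand is clear.

```bash
python3 -c "
from cell import env
print(env.job_done())"
```

```text
the job is handed in; nothing more can be done
None
```

The spindle is locked: I turned the disc until the slot lined up, pushed the bar home to its end stop, left the socket, bolt and tin untouched, and handed the job in at about 16 s with the hand clear.

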